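# Back off the plant-hoist winch for its new strap

## Robot

A 7-joint arm with a two-finger parallel gripper is mounted at the origin on the work surface. World frame = base frame: x ahead of the robot, y to its left, z up, the work surface at z = 0. Lengths are in m, angles in rad, forces in N, time in s.
With the tool pointing down it reaches from about 0.35 to 0.9 m from the base axis. Payload 8.1 kg.
Tool frame: the origin (TCP) lies midway between the tips of the shut fingers; the grasp point (between the pads) lies arm.tcp_to_grasp behind it (arm.tcp_to_grasp is the distance from the TCP to the grasp point, in m); z points along the fingers, y is the line along which they close (so a half turn about z gives the same grasp; the last joint's range is limited). The gripper opens to 92 mm and grips with 3 to 60 N. Pads are 19 mm wide; open, the fingers measure 130 mm over their backs; the gripper's body (75 mm by 190 mm) begins 47 mm behind the grasp point.
Start: joints at [1.198, 0.434, 0.025, 1.573, -0.012, 1.134, -0.075], TCP at [0.167, -0.602, 0.227] pointing down, gripper open.
Joint ranges: [-2.62, 2.62], [-0.44, 2.09], [-1.27, 1.32], [0.08, 2.57], [-1.32, 4.46], [0.12, 2], [-2.74, 2.74]. Speed limits (rad/s): [2.22, 2.22, 3.01, 3.01, 3.14, 3.14, 3.14].

## Interface

Orientations are given as a rotation vector (axis times angle).
In Python, from cell import observe, get_image, arm gives the robot as it stands. The module is installed in compiled form; this text tells all that it offers.
- The arm moves only by the tool drive_tool, never from a script. Its argument "steps" is a list of rows, each a list of 5 numbers: the closure, from 0 (fully open) to 1 (shut), then the shift along the world's x, y, z in mm, then the turn about the world's z in rad. In form: [[hand, x, y, z, roll], ...]. A call has 1 to 20 rows; each row shifts and turns the commanded pose from where the row before left it; what a row does not reach is not made up. A row lasts 1/12 s, in which the tool goes at most 41.7 mm and 7.16 degrees, less where a joint would pass 70% of its speed; a pose out of reach is approached as far as the arm can. A call with a gripper value outside its range is refused whole. The fingers move at their own pace and stop on an object; "grip_force" is the grip in N (left out, the last holds). Time passes only in rows, so rows that do not move let the fingers close. It gives the time, the measured TCP pose, the force, the opening and the grip force at its end, in the units of the state.
- observe(): the state, without advancing time (a new reading comes with each control period).
- get_image(name): name is "side" or "top"; returns a dict with "image" (480x640x3 uint8, red, green, blue), "vfov" (degrees; the focal length in pixels is half the picture's height over the tangent of half this angle, whatever the lens; pixels are square), "cx", "cy" (the principal point, pixels), "xyz" and "attitude" of the camera in the world. Camera axes: x right, y down, z forward; pixel columns grow to the right and rows downward; lengths in m; the calibration is good to about 2 mm. A picture is of the moment at which its call begins. There is no depth.
- arm.sign_off(): hands the job in; it is judged then, once.
The state is a dict: "clock": time; "joints": joint angles; "dq": joint speeds; "joint_efforts": joint torques, N m; "position": TCP position; "ee_rot": TCP orientation; "force": force on the tool from outside, world axes, zero at the start; "ft_torque": the same for the moment, N m; "width": opening from 0.0 (shut) to 1.0 (fully open); "gripper_force": force on a finger pad.
Only numpy, scipy, OpenCV 4.12 (cv2) and the standard library are available. Lean on these libraries where they do the work, as an engineer would, in place of code of your own. Each camera call takes 0.05 s, during which the arm holds its last target. There are 200 camera calls.

## Task

The hand winch of the window plant hoist needs a new strap: unwind its bare drum until the yellow bolt of the strap keeper points straight up. The red pawl is wedged under a tooth, so first ease the crank forward a little, then flip the pawl right over so that it lies back clear of the ratchet wheel (never force it), and only then turn the crank backward. Finally flip the pawl into the teeth again, lean the crank gently back until the drum bears on the pawl and it holds, let go, and leave the things round the winch where they are.

Things in the scene. Friction and masses are not known exactly. Their poses are not given: they have to be found in the camera images.
- winch: Zinc-plated hand winch bolted on a 300 x 220 x 18 mm plywood board; it stays put. Winch frame = this origin (on the desk right under the crank shaft, midway between the side plates, which are 90 mm apart) and axes: x away from the robot at yaw 0, y towards the crank, z up. Crank outside the +y plate; ratchet wheel and red pawl outside the -y plate; drum axis at x -55, z 90 mm.
- shaft_axis (a point): On the crank shaft's axis (along the winch's y), 140 mm above the desk, x = y = 0 in the winch frame. BACKWARD (unwinding) carries the handle from the +x side up over the top to the -x side; FORWARD goes from the top over to +x and down. A drag of 1.5 N m (14 N at the handle, 2 to 3 N less or more with the crank's weight) holds crank and drum where they are left. 3 crank turns = 1 drum turn, the opposite way.
- crank_grip (a point): Middle of the crank's black handle: a sleeve of 27 mm diameter, 100 mm long, along the winch's y, that spins freely on its pin. It runs on a circle of 110 mm radius round the shaft axis, at y = +125 mm in the winch frame; the crank arm is at y 62 to 68 mm. It starts on the +x side, 5 to 35 degrees above the shaft's level.
- ratchet: Steel ratchet wheel on the crank shaft, y -47 to -59 mm in the winch frame, 80 mm across the tips; origin in its middle. 12 saw teeth 10 mm deep: one tooth is 30 degrees of crank, 10 of drum. The teeth are undercut: at the start (crank within 1 degree of the tooth) the nose is hooked and cannot be lifted; 6 degrees of crank forward free it, 10 to 20 are ample.
- pawl: Red forged pawl, 150 g, on a level pivot bolt; origin on the pivot. V-shaped: a nose arm (60 mm long, y -47 to -59 mm in the winch frame, top edge 13 mm over the pivot-nose line) reaching +x to the wheel's top, and a thumb tab, a 5 mm plate 60 degrees above the arm, 50 mm long, y -49 to -89 mm. Free, it moves with 1 to 2 N; over 40 N between tooth and nose chips them.
- pawl_hinge (a joint): Pawl angle (rad): 0 = nose at the bottom against a tooth, 0.15 = nose on a tooth's tip, 1.57 = thrown back on its stop: nose arm upright, tab leaning to -x 30 degrees above level. It is top-heavy: above 1.1 it falls onto the stop and stays, below 0.9 it falls into the teeth. Push the tab to -x to lift it, the upright nose arm to +x to drop it.
- pawl_pivot (a point): On the pivot's axis in the mid-plane of the ratchet wheel: x -60, y -53, z 177 mm in the winch frame. The side plate's ear reaches 9 mm above it; the tab's hub has 8.5 mm radius.
- pawl_tab (a point): Middle of the outer part of the tab's free edge: 50 mm from the pivot axis, y = -76 mm in the winch frame; turns with the pawl.
- pawl_nose (a point): Centre of the pawl's rounded nose (3 mm radius), 60 mm from the pivot; turns with the pawl. When a tooth bears on it, the force on the handle climbs steeply above the drag: 17 to 21 N along the handle's path is a fair test that the pawl holds, over 22 N is too much.
- keeper: Brass strap-keeper plate with a yellow hexagon bolt on the drum's core between the side plates. Origin on the drum's axis; its z axis points out along the bolt (top of the head 33 mm out). The bolt starts 30 to 50 degrees off vertical towards -x; winding backward tips it up to vertical and then over to +x.
- keeper_bolt (a point): Top of the yellow bolt head, 33 mm from the drum's axis.
- bottle: Dark drinking bottle with a red cap, 68 mm wide, 200 mm high, loose, on the pawl side of the winch; origin at the centre of its underside.
- spanner: Steel spanner, 170 mm long, lying loose on the desk beyond the winch; origin under its middle.
- mouse: Black computer mouse, 100 x 56 x 34 mm, loose, on the crank side; origin at the centre of its underside.

How it is judged:
By the outcome, as a careful person would: the job done as asked, in the order asked, and still so for the second after the job is handed in, with the robot touching nothing.
It also fails if it takes over 72 s, if anything falls off the work surface, if the arm or the gripper's body presses on something with over 40 N, if the wrist force passes 120 N, or if a joint passes its speed limit or range.

## Working session

There is one attempt and no reset: what is moved stays moved. The work goes in short steps, Python scripts to look and compute and a tool call to move; the robot and the scene stay as the last step left them, time stands still between calls to the robot, and variables do not carry over. Pictures are saved under pics/ and viewed, at most 10 in all, crops included, and the job is handed in when it is done.

Besides the shell and the picture viewer there is one more tool, called after "Call:" as name(argument=value, ...), one argument or row to a line, values as JSON. drive_tool: Moves the arm, as the interface text tells. Its arguments: {"type":"object","properties":{"steps":{"type":"array"},"grip_force":{"type":"number"}},"required":["steps"]}

```bash
mkdir -p pics; ls; python3 - <<'E'
from cell import observe,get_image,arm
import cv2,numpy as np
print(observe()); print(arm.tcp_to_grasp)
for n in("side","top"):
    d=get_image(n); cv2.imwrite(f"pics/{n}0.png",d["image"][:,:,::-1]); print(n,{k:v for k,v in d.items() if k!="image"})
E
```

```text
pics
{'clock': 0.0, 'joints': array([ 1.19837684,  0.4352271 ,  0.02494069,  1.57412807, -0.01163593,
        1.1339867 , -0.07507875]), 'dq': array([ 0.0006399 , -0.00133377,  0.00029786, -0.00120876, -0.00023737,
       -0.000371  , -0.00025661]), 'joint_efforts': array([-5.96231512e-04, -6.67858315e+01,  9.84380096e-01, -3.14467621e+01,
       -6.06932002e-02,  4.26173990e-02,  1.99020542e-04]), 'position': array([ 0.1664308 , -0.6018855 ,  0.22593005]), 'ee_rot': array([-3.11149459e+00, -4.22281134e-01,  4.92893286e-04]), 'force': array([-0.06223655, -0.31713809,  0.09170294]), 'ft_torque': array([ 0.00274795, -0.03758144,  0.01388581]), 'gripper_force': 0.0, 'width': 1.0011917728140889}
0.0188
side {'vfov': 55.42741233422023, 'cx': 324.8265328809125, 'cy': 242.81552220692674, 'xyz': array([0.26123959, 0.7188985 , 0.73031949]), 'attitude': array([-0.62615538,  2.54617174, -1.31371298])}
top {'vfov': 54.748690121868556, 'cx': 313.3985753890925, 'cy': 232.46417286638828, 'xyz': array([ 0.58414633, -0.00328809,  1.26410792]), 'attitude': array([-2.2258176 ,  2.20702019, -0.04690626])}
```

View pics/side0.png

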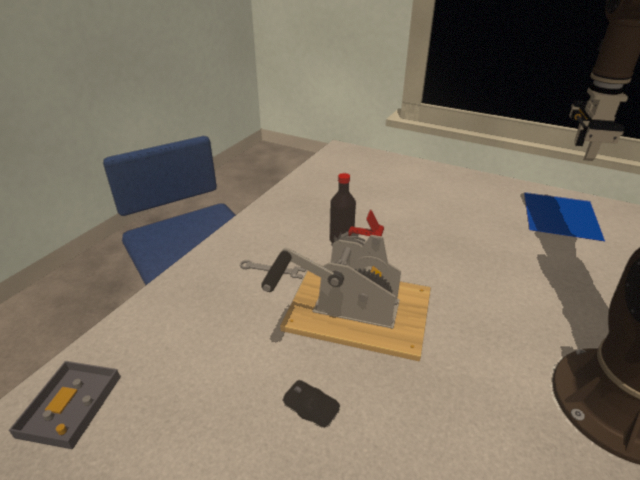

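View pics/top0.png

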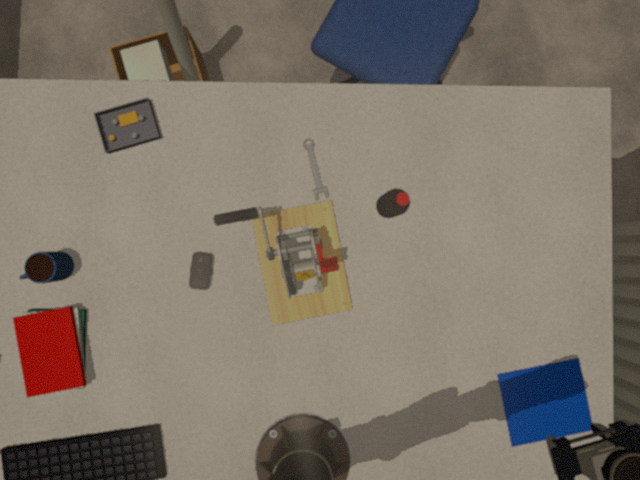

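The side view shows the winch, with the handle at about (278,270), red pawl (368,225) and bolt (377,271). In the top view the board spans (252,215)–(352,310), with the pawl at (328,262) and the bottle cap at (402,199). I'll build the projection helper and zoom in.

```bash
cat > h.py <<'E'
import numpy as np,cv2
from scipy.spatial.transform import Rotation as R
from cell import observe,get_image,arm
def cam(d):
    f=240/np.tan(np.radians(d["vfov"]/2)); return f,d["cx"],d["cy"],np.array(d["xyz"]),R.from_rotvec(d["attitude"]).as_matrix()
def proj(d,P):
    f,cx,cy,t,M=cam(d); q=(np.atleast_2d(P)-t)@M
    return np.c_[cx+f*q[:,0]/q[:,2],cy+f*q[:,1]/q[:,2]]
def onz(d,uv,z):
    f,cx,cy,t,M=cam(d); uv=np.atleast_2d(uv)
    r=np.c_[(uv[:,0]-cx)/f,(uv[:,1]-cy)/f,np.ones(len(uv))]@M.T
    return t+r*((z-t[2])/r[:,2])[:,None]
def crop(d,x0,y0,w,h,k,name):
    c=d["image"][y0:y0+h,x0:x0+w,::-1]; cv2.imwrite(name,cv2.resize(c,None,fx=k,fy=k,interpolation=cv2.INTER_CUBIC))
E
python3 - <<'E'
from h import *
s=get_image("side");t=get_image("top")
print(proj(s,[[0,0,0],observe()["position"]]),proj(t,[[0,0,0],observe()["position"]]))
crop(s,235,165,200,150,4,"pics/s1.png"); crop(t,205,190,160,120,5,"pics/t1.png")
hsv=cv2.cvtColor(t["image"],cv2.COLOR_RGB2HSV)
m=cv2.inRange(hsv,(15,70,90),(35,255,255)); m[:,:240]=0;m[:,360:]=0;m[:190]=0;m[340:]=0
c=np.vstack(cv2.findContours(m,0,1)[0]); r=cv2.minAreaRect(c); print(r)
b=cv2.boxPoints(r); print(b, onz(t,b,0.018))
E
```

```text
[[623.73136274 402.59488651]
 [582.8398837  152.09610776]] [[302.63344845 461.40927718]
 [571.99682134 433.54837475]]
((301.5753479003906, 261.9961242675781), (112.22010803222656, 82.37297821044922), 78.92979431152344)
[[250.38145 214.83842]
 [331.22168 199.02185]
 [352.76923 309.1538 ]
 [271.92902 324.9704 ]] [[ 0.66242649  0.14608706  0.018     ]
 [ 0.70715561 -0.07091879  0.018     ]
 [ 0.41171598 -0.13090297  0.018     ]
 [ 0.36833026  0.08516841  0.018     ]]
```

View pics/s1.png

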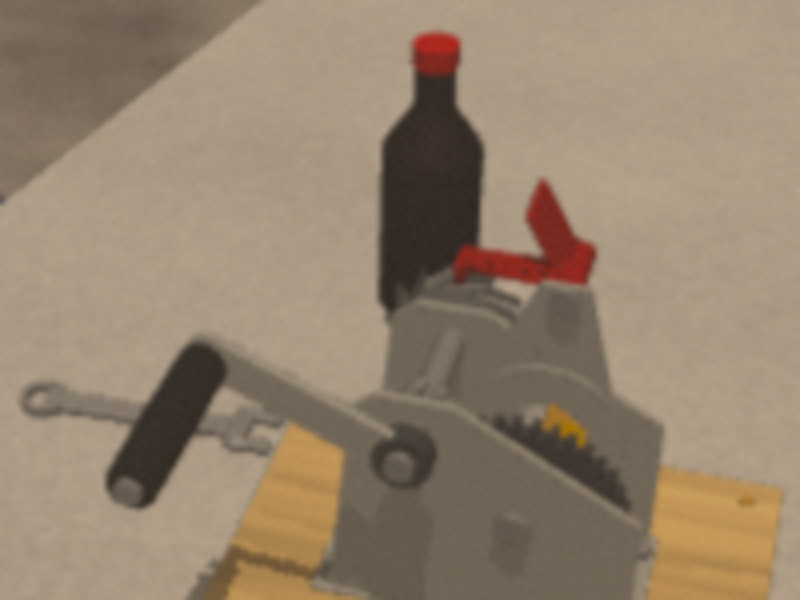

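View pics/t1.png

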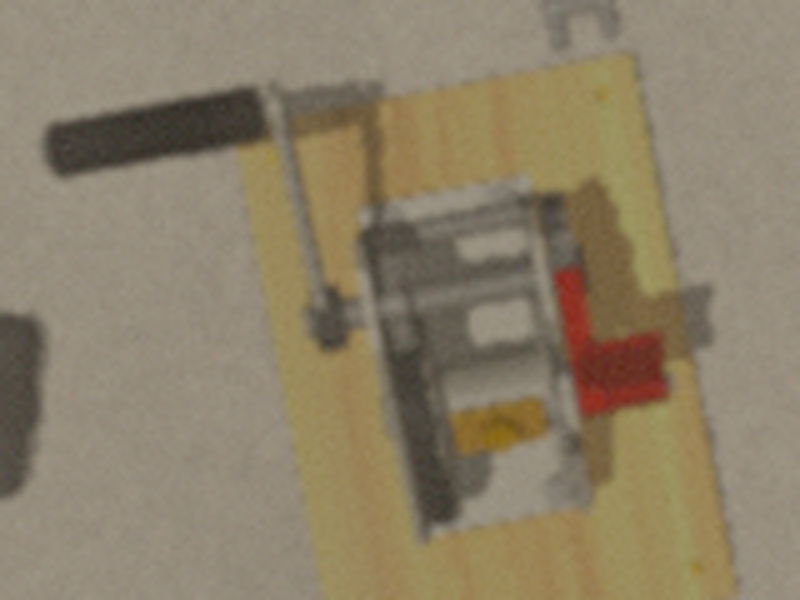

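Side: handle outer end at (267.5,287.5), shaft cap (334.5,281), tab free edge (367,219)–(371,210), nose end (349,229). Top: handle ends (215,220) and (257.5,212.5), bolt (305,276), tab end (338,264). Next I fit the winch pose.

```bash
cat > fit.py <<'E'
from h import *
from scipy.optimize import least_squares
s=get_image("side");t=get_image("top")
def W(p,P): # winch->world
    c,n=np.cos(p[2]),np.sin(p[2]); P=np.atleast_2d(P)/1000.
    return P@np.array([[c,-n,0],[n,c,0],[0,0,1]]).T+[p[0],p[1],0]
def ptsf(p):
    a=p[3]; h=lambda y:[110*np.cos(a),y,140+110*np.sin(a)]
    b=p[4]; kb=[-55+33*np.cos(b),0,90+33*np.sin(b)]
    return [h(175),h(175),h(75),[-35,-49,220],[-35,-89,220],[3,-47,180],[-35,-89,220],kb,kb]
cams=[s,t,t,s,s,s,t,s,t]
uv=np.array([[267.5,287.5],[215.4,220],[257.4,212.4],[367,218.7],[370.75,210],[349,229],[338,258],[377,271.5],[305,276]])
def res(p):
    P=W(p,ptsf(p)); return np.array([proj(c,q)[0] for c,q in zip(cams,P)])-uv
if __name__=="__main__":
    r=least_squares(lambda p:res(p).ravel(),[0.53,0.01,0.2,0.3,2.2],loss="soft_l1")
    print(r.x[:3],np.degrees(r.x[2:])); print(res(r.x).round(1))
    p=r.x; np.save("p.npy",p)
    # check: shaft end, board corners
    print("shaft y=75:",proj(s,W(p,[0,75,140])),proj(t,W(p,[0,75,140])))
    B=onz(t,[[250.4,214.8],[331.2,199],[352.8,309.2],[271.9,325]],.018); c,n=np.cos(p[2]),np.sin(p[2])
    print(((B[:,:2]-p[:2])@np.array([[c,-n],[n,c]])*1000).round(1))
    for nm,P in dict(shaft=[0,0,140],grip=ptsf(p)[0][:1]+[125]+ptsf(p)[0][2:],pivot=[-60,-53,177],tab=[-35,-76,220]).items(): print(nm,W(p,P).round(4))
    # loose objects
    print("bottle cap top",onz(t,[402,199],.2),"mouse",onz(t,[201,270],.02),"spanner",onz(t,[[308,144],[322,195]],.005))
E
python3 fit.py
```

```text
[0.57285887 0.01561801 0.19999799] [ 11.45904053  22.04018513 116.27339112]
[[-0.3  0.1]
 [ 0.1  0.6]
 [ 0.4  0.1]
 [ 0.5 -1. ]
 [ 0.4 -1.8]
 [-0.3  2.2]
 [ 1.1 -0.9]
 [-1.1  0.9]
 [-1.6  0.7]]
shaft y=75: [[335.12529835 281.0304637 ]] [[267.44566449 254.95963858]]
[[ 113.8  110. ]
 [ 114.5 -111.4]
 [-187.2 -111.6]
 [-186.7  108.9]]
shaft [[0.5729 0.0156 0.14  ]]
grip [[0.648  0.1584 0.1813]]
pivot [[ 0.5246 -0.0482  0.177 ]]
tab [[ 0.5537 -0.0658  0.22  ]]
bottle cap top [[ 0.690857   -0.22454506  0.2       ]] mouse [[0.51366103 0.27563002 0.02      ]] spanner [[ 0.85838489 -0.00707268  0.005     ]
 [ 0.71917066 -0.04640421  0.005     ]]
```

The fit is good: winch origin (0.573, 0.0156), yaw 0.200, crank about 22°, and the board ±110 mm as it should be. The tool must turn +1.5 rad so the fingers close along the winch's x. I'll move above the handle.

Call:
drive_tool(
  steps=[
    [0,0,0,35,0.075],
    [0,0,0,35,0.075],
    [0,10,15,30,0.075],
    [0,20,33,0,0.075],
    [0,20,33,0,0.075],
    [0,20,33,0,0.075],
    [0,20,33,0,0.075],
    [0,20,33,0,0.075],
    [0,20,33,0,0.075],
    [0,20,33,0,0.075],
    [0,20,33,0,0.075],
    [0,20,33,0,0.075],
    [0,20,33,0,0.075],
    [0,20,33,0,0.075],
    [0,20,33,0,0.075],
    [0,20,33,0,0.075],
    [0,20,33,0,0.075],
    [0,20,33,0,0.075],
    [0,20,33,0,0.075],
    [0,20,33,0,0.075],
  ],
  grip_force=35,
)

```text
clock: 1.97
position: [0.5172, -0.0248, 0.327]
ee_rot: [1.986, 2.434, 0.0]
force: [1.0, -0.1, -0.4]
width: 1.0
gripper_force: 0.0
```

Call:
drive_tool(
  steps=[
    [0,22,31,0,0],
    [0,22,31,0,0],
    [0,22,31,0,0],
    [0,22,31,0,0],
    [0,22,31,0,0],
    [0,22,30,0,0],
    [0,0,0,0,0],
    [0,0,0,-25,0],
    [0,0,0,-25,0],
    [0,0,0,-25,0],
    [0,0,0,0,0],
    [0,0,0,0,0],
  ],
)

```text
clock: 2.97
position: [0.648, 0.158, 0.2509]
ee_rot: [-1.989, -2.43, 0.004]
force: [0.5, 0.5, 1.5]
width: 0.997
gripper_force: 0.0
```

```bash
python3 - <<'E'
from h import *
o=observe(); print(o["position"],o["force"],o["joints"].round(2))
s=get_image("side");t=get_image("top"); a=s["image"][150:330,200:400,::-1]; b=t["image"][150:330,170:370,::-1]
cv2.imwrite("pics/c2.png",cv2.resize(np.hstack([a,b]),None,fx=2,fy=2,interpolation=cv2.INTER_CUBIC))
E
```

```text
[0.64795281 0.15797951 0.25089429] [0.45625686 0.52531413 1.49148125] [ 0.05  0.56 -0.61  1.38  0.32  1.3  -0.38]
```

View pics/c2.png

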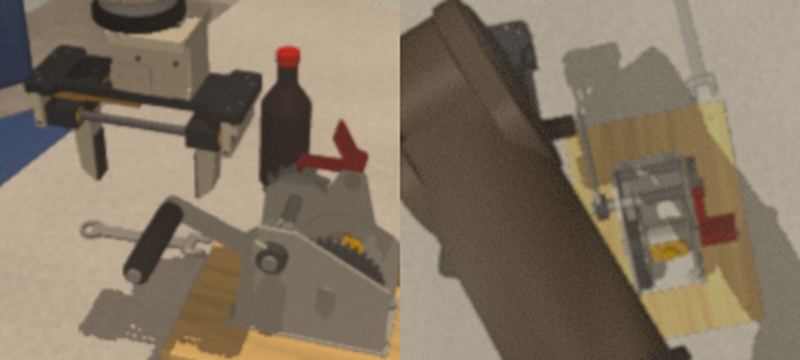

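The picture shows the open fingers straddling the handle line, at (95,160) and (205,175) in the left crop with the handle at (155,240). I'll descend and close gently.

Call:
drive_tool(
  steps=[
    [0,0,0,-22,0],
    [0,0,0,-22,0],
    [0,0,0,-22,0],
    [0,0,0,-22,0],
    [0,0,0,0,0],
    [0.5,0,0,0,0],
    [0.6,0,0,0,0],
    [0.65,0,0,0,0],
    [0.7,0,0,0,0],
    [0.8,0,0,0,0],
    [0.8,0,0,0,0],
    [0.8,0,0,0,0],
  ],
  grip_force=20,
)

```text
clock: 4.07
position: [0.6487, 0.1586, 0.1641]
ee_rot: [1.99, 2.431, 0.001]
force: [-1.2, -0.1, -0.1]
width: 0.544
gripper_force: 0.0
```

Call:
drive_tool(
  steps=[
    [1,0,0,0,0],
    [1,0,0,0,0],
    [1,0,0,0,0],
    [1,0,0,0,0],
    [1,0,0,0,0],
    [1,0,0,0,0],
  ],
  grip_force=20,
)

```text
clock: 4.57
position: [0.6482, 0.1585, 0.1636]
ee_rot: [-1.989, -2.431, 0.001]
force: [-2.0, -0.4, 1.1]
width: 0.284
gripper_force: 20.0
```

Call:
drive_tool(
  steps=[
    [1,0,0,0,0],
    [1,0,0,0,0],
    [1,1.5,0.3,-4.3,0],
    [1,1.5,0.3,-4.3,0],
    [1,1.1,0.2,-4.3,0],
    [1,1.1,0.2,-4.3,0],
    [1,0.8,0.2,-4.4,0],
    [1,0.8,0.2,-4.4,0],
    [1,0,0,0,0],
  ],
  grip_force=40,
)

```text
clock: 5.32
position: [0.6557, 0.1601, 0.1382]
ee_rot: [1.989, 2.431, 0.001]
force: [-3.3, -1.5, 5.9]
width: 0.277
gripper_force: 40.0
```

```bash
python3 - <<'E'
from h import *
p=np.load("p.npy"); o=observe(); print(o["position"],o["force"])
d=o["position"][:2]-p[:2]; c,n=np.cos(p[2]),np.sin(p[2]); x=(c*d[0]+n*d[1])*1e3; z=o["position"][2]*1e3+18.8-140
print(x,z,np.degrees(np.arctan2(z,x)),np.hypot(x,z))
E
```

```text
[0.65565339 0.16008831 0.13823135] [-3.28034736 -1.53249594  5.88501521]
109.84571241452248 17.031353365858564 8.813416270736445 111.15820947337502
```

The crank is at about 8.8° (13° forward) and the pawl is free. I'll release, lift, and go to the +x side of the tab.

Call:
drive_tool(
  steps=[
    [0,0,0,0,0],
    [0,0,0,0,0],
    [0,0,0,0,0],
    [0,0,0,0,0],
    [0,0,0,20,0],
    [0,0,0,38,0],
    [0,0,0,38,0],
    [0,0,0,35,0],
    [0,-3.6,-30.3,0,0],
    [0,-3.6,-30.3,0,0],
    [0,-3.6,-30.3,0,0],
    [0,-3.6,-30.3,0,0],
    [0,-3.6,-30.3,0,0],
    [0,-3.6,-30.3,0,0],
    [0,-3.6,-30.3,0,0],
    [0,0,0,0,0],
    [0,0,0,-35,0],
    [0,0,0,-33,0],
    [0,0,0,0,0],
    [0,0,0,0,0],
  ],
)

```text
clock: 6.98
position: [0.6292, -0.0522, 0.1997]
ee_rot: [-1.988, -2.429, 0.003]
force: [0.3, -0.3, 1.3]
width: 1.0
gripper_force: 0.0
```

```bash
cat > look.py <<'E'
from h import *
import sys
p=np.load("p.npy"); o=observe(); d=o["position"][:2]-p[:2]; c,n=np.cos(p[2]),np.sin(p[2])
print("winch xy",(c*d[0]+n*d[1])*1e3,(c*d[1]-n*d[0])*1e3,"z",o["position"][2]*1e3,o["force"].round(1),o["clock"])
s=get_image("side");t=get_image("top"); a=s["image"][150:330,235:435,::-1]; b=t["image"][170:350,200:400,::-1]
if len(sys.argv)>1: cv2.imwrite(sys.argv[1],cv2.resize(np.hstack([a,b]),None,fx=2,fy=2,interpolation=cv2.INTER_CUBIC))
E
python3 look.py pics/c3.png
```

```text
winch xy 41.723501645058626 -77.60848021190647 z 199.73516813293196 [ 0.3 -0.3  1.3] 6.9833
```

View pics/c3.png

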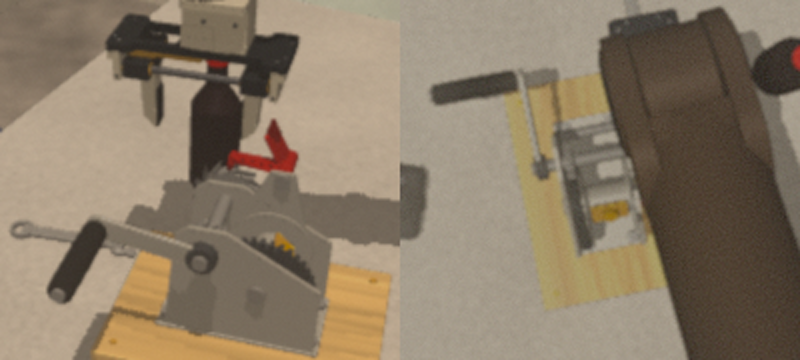

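The left crop shows the open gripper with its -x finger at (250,110), just +x of the red tab at (275,135) and well clear of the bottle. I'll push the tab to -x.

Call:
drive_tool(
  steps=[
    [0,-4,-0.8,0,0],
    [0,-4,-0.8,0,0],
    [0,-4,-0.8,0,0],
    [0,-4,-0.8,0,0],
    [0,-5,-1,0,0],
    [0,-5,-1,0,0],
    [0,-5,-1,0,0],
  ],
)

```text
clock: 7.67
position: [0.5986, -0.0585, 0.2009]
ee_rot: [1.99, 2.431, 0.0]
force: [0.6, 0.2, 0.8]
width: 0.999
gripper_force: 0.3
```

Call:
drive_tool(
  steps=[
    [0,-5,-1,0,0],
    [0,-5,-1,0,0],
    [0,-5,-1,0,0],
    [0,-5,-1,0,0],
    [0,-5,-1,0,0],
    [0,-5,-1,0,0],
    [0,0,0,0,0],
    [0,0,0,0,0],
  ],
)

```text
clock: 8.33
position: [0.569, -0.0645, 0.2008]
ee_rot: [1.99, 2.431, -0.0]
force: [0.0, -0.1, -0.2]
width: 0.997
gripper_force: 0.0
```

```bash
python3 look.py pics/c4.png
```

```text
winch xy -19.735744871994903 -77.71114607586624 z 200.82485717693712 [ 0.  -0.1 -0.2] 8.3333
```

View pics/c4.png

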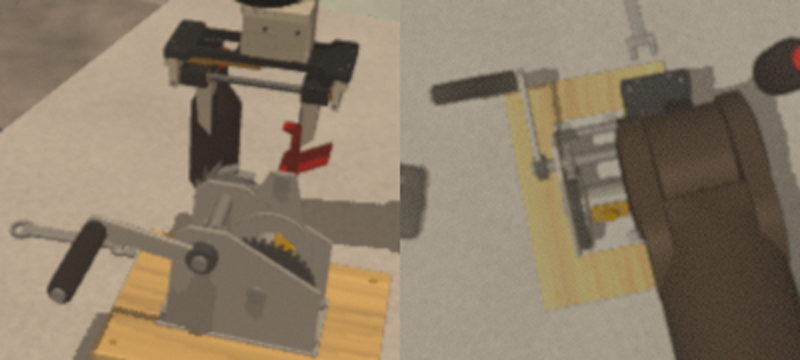

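The pawl is thrown back, with its nose arm upright at (292,140) and its tab leaning to -x. I'll lift and return to the handle.

Call:
drive_tool(
  steps=[
    [0,0,0,20,0],
    [0,0,0,30,0],
    [0,0,0,30,0],
    [0,12.4,32.1,0,0],
    [0,12.4,32.1,0,0],
    [0,12.4,32.1,0,0],
    [0,12.4,32.1,0,0],
    [0,12.4,32.1,0,0],
    [0,12.4,32.1,0,0],
    [0,12.4,32.1,0,0],
    [0,0,0,0,0],
    [0,0,0,-35,0],
    [0,0,0,-35,0],
    [0,0,0,-35,0],
    [0,0,0,-37.5,0],
    [0.3,0,0,0,0],
    [0.5,0,0,0,0],
    [0.6,0,0,0,0],
    [0.65,0,0,0,0],
    [0.7,0,0,0,0],
  ],
  grip_force=20,
)

```text
clock: 10.1
position: [0.6573, 0.1611, 0.141]
ee_rot: [1.989, 2.429, 0.005]
force: [1.3, -0.4, -0.2]
width: 0.685
gripper_force: 0.0
```

Call:
drive_tool(
  steps=[
    [1,0,0,0,0],
    [1,0,0,0,0],
    [1,0,0,0,0],
    [1,0,0,0,0],
    [1,0,0,0,0],
    [1,0,0,0,0],
    [1,0,0,0,0],
    [1,0,0,0,0],
    [1,0,0,0,0],
  ],
  grip_force=40,
)

```text
clock: 10.85
position: [0.6556, 0.1603, 0.1382]
ee_rot: [-1.99, -2.431, 0.001]
force: [-3.7, -1.0, 2.4]
width: 0.276
gripper_force: 40.0
```

```bash
python3 look.py; python3 - <<'E'
from h import *
for th0,th1,n in((8.8,98,20),(98,100,1)):
    a=np.radians(np.linspace(th0,th1,n+1)); x=110*np.cos(a);z=110*np.sin(a)
    for i in range(n): print(round((x[i+1]-x[i])*.98,1),round((x[i+1]-x[i])*.1987,1),round(z[i+1]-z[i],1))
E
```

```text
winch xy 109.82116246349631 125.33552432215511 z 138.1790542430945 [-3.7 -1.   2.4] 10.85
-1.6 -0.3 8.4
-2.2 -0.5 8.2
-2.9 -0.6 8.0
-3.5 -0.7 7.8
-4.1 -0.8 7.5
-4.6 -0.9 7.2
-5.1 -1.0 6.8
-5.6 -1.1 6.3
-6.1 -1.2 5.9
-6.5 -1.3 5.4
-6.9 -1.4 4.8
-7.3 -1.5 4.3
-7.6 -1.5 3.7
-7.8 -1.6 3.1
-8.0 -1.6 2.4
-8.2 -1.7 1.8
-8.3 -1.7 1.1
-8.4 -1.7 0.5
-8.4 -1.7 -0.2
-8.3 -1.7 -0.9
-3.7 -0.8 -0.6
```

Call:
drive_tool(
  steps=[
    [1,-1.6,-0.3,8.4,0],
    [1,-2.2,-0.5,8.2,0],
    [1,-2.9,-0.6,8.0,0],
    [1,-3.5,-0.7,7.8,0],
    [1,-4.1,-0.8,7.5,0],
    [1,-4.6,-0.9,7.2,0],
    [1,-5.1,-1.0,6.8,0],
    [1,-5.6,-1.1,6.3,0],
    [1,-6.1,-1.2,5.9,0],
    [1,-6.5,-1.3,5.4,0],
  ],
)

```text
clock: 11.78
position: [0.614, 0.1517, 0.2082]
ee_rot: [-1.99, -2.431, -0.0]
force: [6.3, 1.6, -17.8]
width: 0.278
gripper_force: 40.0
```

```bash
python3 look.py
```

```text
winch xy 67.3975137052823 125.15936692471146 z 208.1981025526016 [  6.3   1.6 -17.8] 11.7833
```

Call:
drive_tool(
  steps=[
    [1,-6.9,-1.4,4.8,0],
    [1,-7.3,-1.5,4.3,0],
    [1,-7.6,-1.5,3.7,0],
    [1,-7.8,-1.6,3.1,0],
    [1,-8.0,-1.6,2.4,0],
    [1,-8.2,-1.7,1.8,0],
    [1,-8.3,-1.7,1.1,0],
    [1,-8.4,-1.7,0.5,0],
    [1,-8.4,-1.7,-0.2,0],
    [1,0,0,0,0],
  ],
)

```text
clock: 12.72
position: [0.5436, 0.1371, 0.2303]
ee_rot: [1.989, 2.43, 0.003]
force: [7.6, 2.1, -19.6]
width: 0.272
gripper_force: 40.0
```

```bash
python3 look.py; python3 - <<'E'
from h import *
s=get_image("side");t=get_image("top")
a=s["image"][240:315,310:410,::-1]; b=t["image"][230:305,260:360,::-1]
cv2.imwrite("pics/c5.png",cv2.resize(np.hstack([a,b]),None,fx=4,fy=4,interpolation=cv2.INTER_CUBIC))
for d,n in((s,"s"),(t,"t")):
    h=cv2.cvtColor(d["image"],cv2.COLOR_RGB2HSV); m=cv2.inRange(h,(18,150,110),(34,255,255))
    x0,y0,x1,y1=((310,240,410,300) if n=="s" else (285,240,330,300))
    k=np.zeros_like(m);k[y0:y1,x0:x1]=1; ys,xs=np.nonzero(m*k); print(n,len(xs),xs.mean() if len(xs) else 0,ys.mean() if len(xs) else 0)
E
```

```text
winch xy -4.562088799136312 124.9164701173389 z 230.31297754626274 [  7.6   2.1 -19.6] 12.7167
s 40 358.4 269.15
t 120 303.78333333333336 271.625
```

View pics/c5.png

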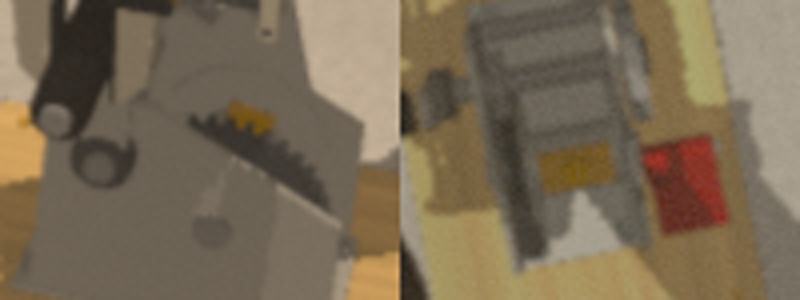

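The picture shows the brass plate nearly flat on top: top view plate centre (304,272) and bolt about (304.5,271). I'll measure the bolt numerically, averaging frames and comparing with the starting picture.

```bash
python3 - <<'E'
from h import *
from fit import W
p=np.load("p.npy")
t=[get_image("top") for _ in range(8)]; m=np.mean([d["image"].astype(float) for d in t],0); np.save("t_now.npy",m)
s=[get_image("side") for _ in range(6)]; ms=np.mean([d["image"].astype(float) for d in s],0); np.save("s_now.npy",ms)
t0=cv2.imread("pics/top0.png")[:,:,::-1].astype(float)
for nm,im,(x0,x1,y0,y1) in(("now",m,(292,318,264,282)),("start",t0,(292,318,266,286))):
    print(nm,"R-B, cols",x0)
    for v in range(y0,y1): print(v,*[int(im[v,u,0]-im[v,u,2]) for u in range(x0,x1)]," | R",*[int(im[v,u,0]) for u in range(x0,x1,1)])
for ph in(-5,5,15,25,35,45):
    a=np.radians(ph); P=W(p,[[-55-r*np.sin(a),y,90+r*np.cos(a)] for r,y in((33,0),(24,0),(24,-20),(24,20))])
    print(ph,"top",proj(t[0],P).round(1).tolist(),"side",proj(s[0],P[:2]).round(1).tolist())
E
```

```text
now R-B, cols 292
264 17 18 17 19 19 19 18 17 19 19 19 19 17 19 18 20 20 21 23 23 22 19 18 18 18 16  | R 88 89 89 90 92 90 92 94 95 94 94 98 96 98 99 99 99 97 98 100 100 102 100 91 87 88
265 17 19 19 19 19 18 18 18 17 19 19 20 21 22 24 27 32 39 42 41 34 21 17 18 17 18  | R 91 93 95 96 94 95 96 99 97 98 97 100 99 96 99 100 103 102 102 102 103 103 100 94 91 98
266 19 18 18 17 18 19 21 21 22 24 27 32 38 41 44 50 57 62 66 63 47 27 17 17 17 17  | R 94 95 96 96 98 99 98 96 97 100 100 101 103 100 102 106 111 112 111 113 112 109 102 95 96 104
267 19 19 22 22 23 28 34 38 41 45 51 56 62 65 68 70 72 76 77 72 53 29 18 18 17 18  | R 95 99 97 97 97 99 101 102 100 103 104 107 111 110 113 114 115 116 116 118 116 112 103 95 94 104
268 18 25 33 40 44 53 59 65 66 69 70 71 73 71 73 74 74 75 75 71 54 30 18 15 16 18  | R 97 98 100 100 101 104 110 110 111 110 109 108 109 111 111 114 116 117 117 117 116 111 104 95 93 102
269 19 26 43 61 69 71 74 74 74 73 72 73 73 70 70 71 73 75 74 73 58 33 19 18 16 17  | R 99 102 105 110 110 110 114 114 115 109 108 107 106 106 107 109 113 117 116 116 113 106 102 97 95 103
2
[... 5990 characters left out ...]
0 154 152 152 152 152 145 138 125 123 117
-5 top [[302.0, 269.8], [302.1, 269.9], [310.1, 268.4], [294.2, 271.5]] side [[367.8, 269.7], [367.9, 273.1]]
5 top [[302.5, 272.1], [302.4, 271.6], [310.4, 270.0], [294.5, 273.1]] side [[370.5, 270.2], [369.9, 273.4]]
15 top [[302.9, 274.4], [302.8, 273.2], [310.7, 271.7], [294.8, 274.8]] side [[373.1, 271.0], [371.7, 274.0]]
25 top [[303.3, 276.5], [303.1, 274.7], [311.0, 273.2], [295.2, 276.3]] side [[375.6, 272.2], [373.5, 274.9]]
35 top [[303.7, 278.4], [303.4, 276.1], [311.3, 274.6], [295.4, 277.7]] side [[377.8, 273.7], [375.1, 276.0]]
45 top [[304.1, 280.0], [303.6, 277.3], [311.5, 275.8], [295.7, 278.8]] side [[379.7, 275.4], [376.5, 277.2]]
```

The start image matches φ0 = 30° (top face of the bolt predicted at v 277.5, measured about 277.3), and the bolt is now about 6.5°. That makes three teeth, so the final contact is at crank ≈112°. I'll advance to about 99°, release, and go to the -x side of the upright nose arm.

Call:
drive_tool(
  steps=[
    [1,-4,-0.8,-0.7,0],
    [1,-4,-0.8,-0.7,0],
    [1,-3.5,-0.7,-0.6,0],
    [1,0,0,0,0],
    [1,0,0,0,0],
  ],
)

```text
clock: 14.13
position: [0.5342, 0.1354, 0.2293]
ee_rot: [1.989, 2.428, 0.007]
force: [12.5, 1.9, -15.3]
width: 0.279
gripper_force: 40.0
```

```bash
python3 look.py
```

```text
winch xy -14.072311588255019 125.05899881608693 z 229.25130229403607 [ 12.5   1.9 -15.3] 14.1333
```

Call:
drive_tool(
  steps=[
    [0,0,0,-1,0],
    [0,0,0,0,0],
    [0,0,0,0,0],
    [0,0,0,0,0],
    [0,0,0,20,0],
    [0,0,0,30,0],
    [0,0,0,25,0],
    [0,-13.2,-28.4,0,0],
    [0,-13.2,-28.4,0,0],
    [0,-13.2,-28.4,0,0],
    [0,-13.2,-28.4,0,0],
    [0,-13.2,-28.4,0,0],
    [0,-13.2,-28.4,0,0],
    [0,-13.2,-28.4,0,0],
    [0,0,0,0,0],
    [0,0,0,0,0],
  ],
)

```text
clock: 15.57
position: [0.4384, -0.0651, 0.3036]
ee_rot: [1.994, 2.426, -0.001]
force: [0.6, 0.3, 1.0]
width: 0.997
gripper_force: 0.0
```

```bash
python3 look.py
```

```text
winch xy -147.8210224632898 -52.39352233182059 z 303.60683544157945 [0.6 0.3 1. ] 15.5667
```

Call:
drive_tool(
  steps=[
    [0,0,0,-35,0],
    [0,0,0,-30,0],
    [0,0,0,-16,0],
    [0,0,0,0,0],
    [0,4,0.8,0,0],
    [0,4,0.8,0,0],
    [0,4,0.8,0,0],
    [0,4,0.8,0,0],
    [0,4,0.8,0,0],
    [0,4,0.8,0,0],
    [0,4,0.8,0,0],
    [0,4,0.8,0,0],
  ],
)

```text
clock: 16.67
position: [0.4715, -0.0571, 0.2225]
ee_rot: [1.99, 2.431, 0.0]
force: [-0.5, 0.2, -0.0]
width: 1.001
gripper_force: 0.1
```

Call:
drive_tool(
  steps=[
    [0,3,0.6,0,0],
    [0,3,0.6,0,0],
    [0,3,0.6,0,0],
    [0,0,0,0,0],
  ],
)

```text
clock: 17.0
position: [0.4805, -0.0552, 0.2222]
ee_rot: [1.99, 2.431, 0.001]
force: [0.7, 0.9, -1.0]
width: 0.996
gripper_force: 0.0
```

```bash
python3 look.py; python3 - <<'E'
from h import *
def red(d,box):
    h=cv2.cvtColor(d["image"],cv2.COLOR_RGB2HSV); m=cv2.inRange(h,(0,150,60),(8,255,255))|cv2.inRange(h,(172,150,60),(180,255,255))
    x0,y0,x1,y1=box; return m[y0:y1,x0:x1]
s=get_image("side"); m=red(s,(340,195,405,240))
for r in m[::2]: print("".join("#" if v else "." for v in r))
E
```

```text
winch xy -104.55318839637914 -51.02419162263381 z 222.1959037031428 [ 0.7  0.9 -1. ] 17.0
.................................................................
.................................................................
.................................................................
.................................................................
.................................................................
.................................................................
.................................................................
.................................................................
.................................................................
..........................####...................................
.........................######......................#...........
..............................##...................##............
...............................###...............####............
................................####............####.............
................................#####.........######.............
.................................#####......######...............
..................................##############.................
...................................###########...................
....................................########.....................
....................................#######......................
......................................####.......................
.................................................................
.................................................................
```

Call:
drive_tool(
  steps=[
    [0,3,0.6,0,0],
    [0,3,0.6,0,0],
    [0,3,0.6,0,0],
    [0,0,0,0,0],
  ],
)

```text
clock: 17.48
position: [0.4897, -0.0533, 0.2223]
ee_rot: [1.99, 2.431, 0.001]
force: [0.3, 0.4, 0.3]
width: 0.998
gripper_force: 0.0
```

```bash
cat > red.py <<'E'
from h import *
s=get_image("side"); h=cv2.cvtColor(s["image"],cv2.COLOR_RGB2HSV); m=cv2.inRange(h,(0,150,60),(8,255,255))|cv2.inRange(h,(172,150,60),(180,255,255))
for r in m[205:240:2,340:405]: print("".join("#" if v else "." for v in r))
E
python3 look.py; python3 red.py
```

```text
winch xy -95.2281448085243 -51.05054151078596 z 222.28272714759157 [0.3 0.4 0.3] 17.4833
.................................................................
.................................................................
.................................................................
.................................................................
.........................#.......................................
......................#####......................##..............
.........................###....................##...............
............................##.................##................
.............................#####............###................
..............................#####.........####.................
...............................######.....####...................
................................#############....................
.................................##########......................
...................................#######.......................
...................................#######.......................
......................................####.......................
.................................................................
.................................................................
```

Call:
drive_tool(
  steps=[
    [0,3,0.6,0,0],
    [0,3,0.6,0,0],
    [0,3,0.6,0,0],
    [0,0,0,0,0],
    [0,0,0,0,0],
  ],
)

```text
clock: 18.05
position: [0.4981, -0.0516, 0.2222]
ee_rot: [-1.99, -2.431, -0.0]
force: [-0.2, 0.4, 1.0]
width: 1.0
gripper_force: 0.0
```

```bash
python3 look.py; python3 red.py
```

```text
winch xy -86.58699753678248 -51.02548791742574 z 222.16469161924024 [-0.2  0.4  1. ] 18.05
.................................................................
.................................................................
.................................................................
..................................##.............................
.................................###.............................
................................#####............................
...............................######............................
................................######...........................
................................######...........................
............###..................######..........................
...........#########..............######.........................
..........#################.......#########......................
..........##......##############.##########......................
.......................###################.......................
...........................###############.......................
.....................................####........................
.................................................................
.................................................................
```

The pawl has fallen over to the teeth and the tab may be resting on the finger. I'll lift clear.

Call:
drive_tool(
  steps=[
    [0,-3,-0.6,8,0],
    [0,0,0,25,0],
    [0,0,0,30,0],
    [0,0,0,20,0],
    [0,0,0,0,0],
  ],
)

```text
clock: 18.62
position: [0.4967, -0.0519, 0.31]
ee_rot: [1.986, 2.427, 0.006]
force: [-0.4, 0.0, -0.2]
width: 1.0
gripper_force: 0.0
```

```bash
python3 red.py; python3 look.py pics/c6.png
```

```text
.................................................................
.................................................................
.................................................................
...............................##................................
...............................###...............................
..............................####...............................
.............................######..............................
............................########.............................
.............................########............................
..............................########...........................
...........###.................########..........................
.........###########............###########......................
.........#####################..###########......................
..........################################.......................
.....................#####################.......................
.............................#.......####........................
.................................................................
.................................................................
winch xy -88.85926360098712 -51.11967133679443 z 307.88353611060705 [ 0.4 -0.3 -0.4] 18.6667
```

View pics/c6.png

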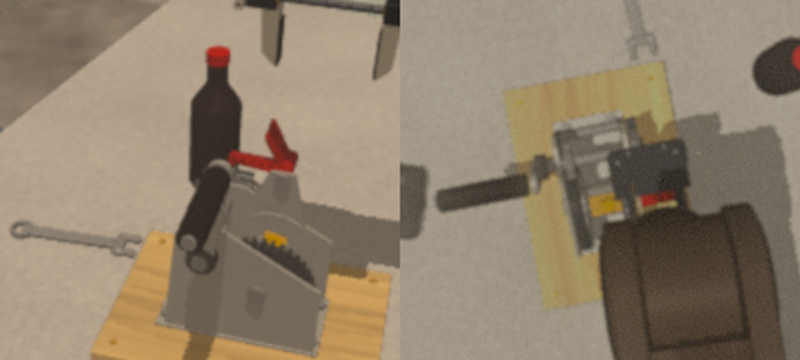

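The pawl is down in the teeth (left crop, nose (235,157), tab (275,135)) and the handle is near the top at (205,205). I'll re-grip the handle.

Call:
drive_tool(
  steps=[
    [0,6.3,31.2,0,0],
    [0,6.3,31.2,0,0],
    [0,6.3,31.2,0,0],
    [0,6.3,31.2,0,0],
    [0,6.2,31.2,0,0],
    [0,6.2,31.2,0,0],
    [0,0,0,0,0],
    [0,0,0,-35,0],
    [0,0,0,-35,0],
    [0,0,0,-6,0],
    [0.3,0,0,0,0],
    [0.5,0,0,0,0],
    [0.6,0,0,0,0],
    [0.65,0,0,0,0],
    [0.7,0,0,0,0],
    [1,0,0,0,0],
    [1,0,0,0,0],
    [1,0,0,0,0],
    [1,0,0,0,0],
    [1,0,0,0,0],
  ],
  grip_force=10,
)

```text
clock: 20.43
position: [0.5326, 0.1349, 0.2293]
ee_rot: [1.99, 2.431, 0.0]
force: [4.2, 0.6, -0.4]
width: 0.325
gripper_force: 2.4
```

Call:
drive_tool(
  steps=[
    [1,0,0,0,0],
    [1,0,0,0,0],
    [1,0,0,0,0],
  ],
  grip_force=25,
)

```text
clock: 20.68
position: [0.5343, 0.1352, 0.2297]
ee_rot: [1.989, 2.429, 0.005]
force: [6.6, 1.2, -1.3]
width: 0.282
gripper_force: 25.0
```

```bash
python3 look.py; python3 red.py
```

```text
winch xy -14.068670274726289 124.91455638145038 z 229.70924770882868 [ 6.6  1.2 -1.3] 20.6833
.................................................................
.................................................................
.................................................................
.................................................................
.................................................................
.................................................................
.................................................................
.................................................................
.................................................................
.................................................................
.................................................................
.................................................................
........................#########................................
........................###########..............................
.........................##########..............................
.................................................................
.................................................................
.................................................................
```

Call:
drive_tool(
  steps=[
    [1,-4.4,-0.9,-0.7,0],
    [1,-4.4,-0.9,-0.9,0],
    [1,-4.4,-0.9,-1.1,0],
    [1,-4.4,-0.9,-1.3,0],
    [1,0,0,0,0],
    [1,0,0,0,0],
  ],
)

```text
clock: 21.33
position: [0.5182, 0.1319, 0.2262]
ee_rot: [1.988, 2.428, 0.009]
force: [11.3, 1.7, -4.4]
width: 0.284
gripper_force: 25.0
```

```bash
cat > ft.py <<'E'
from h import *
p=np.load("p.npy"); o=observe(); d=o["position"][:2]-p[:2]; c,n=np.cos(p[2]),np.sin(p[2]); x=(c*d[0]+n*d[1])*1e3; z=o["position"][2]*1e3+18.8-140
a=np.arctan2(z,x); F=o["force"]; fx=c*F[0]+n*F[1]; print("th",np.degrees(a),"r",np.hypot(x,z),"Ft",fx*np.sin(a)-F[2]*np.cos(a),"Fr",fx*np.cos(a)+F[2]*np.sin(a),o["clock"])
E
python3 ft.py
```

```text
th 106.197473625035 r 109.37498117875955 Ft 9.732327714148543 Fr -7.41124752096265 21.3333
```

Call:
drive_tool(
  steps=[
    [1,-1.4,-0.3,-0.5,0],
    [1,-1.4,-0.3,-0.5,0],
    [1,-1.4,-0.3,-0.5,0],
    [1,-1.4,-0.3,-0.5,0],
  ],
)

```text
clock: 21.67
position: [0.5138, 0.131, 0.2248]
ee_rot: [1.988, 2.427, 0.013]
force: [15.0, 2.7, -2.2]
width: 0.282
gripper_force: 25.0
```

```bash
python3 ft.py
```

```text
th 108.65383373171503 r 109.30457851929948 Ft 13.683990740545987 Fr -6.972143904086225 21.6667
```

Call:
drive_tool(
  steps=[
    [1,-0.9,-0.2,-0.3,0],
    [1,-0.9,-0.2,-0.3,0],
    [1,-0.9,-0.2,-0.3,0],
  ],
)

```text
clock: 21.92
position: [0.5111, 0.1305, 0.2238]
ee_rot: [1.988, 2.427, 0.013]
force: [15.5, 3.1, -3.3]
width: 0.281
gripper_force: 25.0
```

```bash
python3 ft.py
```

```text
th 110.15580438200898 r 109.31916013302474 Ft 13.667010303838854 Fr -8.560025841383906 21.9167
```

Call:
drive_tool(
  steps=[
    [1,-0.9,-0.2,-0.4,0],
    [1,-0.9,-0.2,-0.4,0],
  ],
)

```text
clock: 22.08
position: [0.5094, 0.1301, 0.2231]
ee_rot: [1.988, 2.427, 0.013]
force: [13.8, 2.8, -2.6]
width: 0.276
gripper_force: 25.0
```

```bash
python3 ft.py
```

```text
th 111.15771764401009 r 109.27354862561066 Ft 12.197400511403915 Fr -7.556595611595878 22.0833
```

Call:
drive_tool(
  steps=[
    [1,-0.9,-0.2,-0.4,0],
    [1,-0.5,-0.1,-0.2,0],
  ],
)

```text
clock: 22.25
position: [0.508, 0.1298, 0.2225]
ee_rot: [1.988, 2.427, 0.013]
force: [14.7, 3.5, -2.9]
width: 0.28
gripper_force: 25.0
```

```bash
python3 ft.py
```

```text
th 111.97813617396025 r 109.25446968023746 Ft 12.89733075711381 Fr -8.374560647820779 22.25
```

Call:
drive_tool(
  steps=[
    [1,-0.5,-0.1,-0.2,0],
    [1,-0.5,-0.1,-0.2,0],
  ],
)

```text
clock: 22.42
position: [0.5071, 0.1296, 0.2222]
ee_rot: [1.988, 2.426, 0.013]
force: [15.4, 2.7, -2.6]
width: 0.278
gripper_force: 25.0
```

```bash
python3 ft.py
```

```text
th 112.50157674104328 r 109.27169299777428 Ft 13.4673447203219 Fr -8.378961168393246 22.4167
```

Call:
drive_tool(
  steps=[
    [1,-0.5,-0.1,-0.2,0],
    [1,-0.5,-0.1,-0.2,0],
  ],
)

```text
clock: 22.58
position: [0.5061, 0.1294, 0.2217]
ee_rot: [1.988, 2.426, 0.013]
force: [14.5, 3.8, -2.4]
width: 0.279
gripper_force: 25.0
```

```bash
python3 ft.py
```

```text
th 113.06036677847183 r 109.26942201389032 Ft 12.797098855799057 Fr -8.048044515968714 22.5833
```

Call:
drive_tool(
  steps=[
    [1,-0.5,-0.1,-0.2,0],
    [1,-0.4,-0.1,-0.2,0],
  ],
)

```text
clock: 22.75
position: [0.5052, 0.1292, 0.2213]
ee_rot: [1.988, 2.426, 0.013]
force: [15.1, 2.7, -2.8]
width: 0.281
gripper_force: 25.0
```

```bash
python3 ft.py
```

```text
th 113.57743398562113 r 109.2624396001037 Ft 12.905203830260962 Fr -8.718704341451271 22.75
```

Call:
drive_tool(
  steps=[
    [1,-0.5,-0.1,-0.2,0],
    [1,-0.4,-0.1,-0.2,0],
  ],
)

```text
clock: 22.92
position: [0.5044, 0.129, 0.2209]
ee_rot: [1.988, 2.426, 0.013]
force: [15.4, 3.8, -3.3]
width: 0.279
gripper_force: 25.0
```

```bash
python3 ft.py
```

```text
th 114.08779312347298 r 109.24341470455353 Ft 13.142544349856374 Fr -9.539451278191184 22.9167
```

```bash
python3 - <<'E'
from h import *
from fit import W
p=np.load("p.npy")
for n,(x0,y0,x1,y1) in(("side",(340,200,405,240)),("top",(305,235,345,280))):
    s=get_image(n); h=cv2.cvtColor(s["image"],cv2.COLOR_RGB2HSV); m=cv2.inRange(h,(0,140,40),(8,255,255))|cv2.inRange(h,(172,140,40),(180,255,255))
    print(n)
    for v,r in enumerate(m[y0:y1:2,x0:x1]):
        if r.any(): print(y0+2*v,"".join("#" if q else "." for q in r))
    for a in(0,.08,.15):
        q=W(p,[[-60+60*np.cos(a),-53,177+60*np.sin(a)],[-60+50*np.cos(a+1.047),-89,177+50*np.sin(a+1.047)]]); print(a,proj(s,q).round(1).tolist())
E
```

```text
side
234 .........##......................................................
0 [[350.7, 231.1], [371.2, 208.1]]
0.08 [[350.9, 229.3], [372.9, 207.6]]
0.15 [[351.2, 227.7], [374.4, 207.2]]
top
245 ...........######.......................
247 ...........######.......................
249 ............#####.......................
251 ............#####.......................
253 ............#####.......................
255 .............#####......................
257 .............#####........######........
259 .............###################........
261 ..............##################........
263 ...............#################........
265 ...............##################.......
267 ...............##################.......
269 ................################........
271 ................#########...............
0 [[319.8, 244.9], [339.1, 257.1]]
0.08 [[319.9, 245.0], [339.4, 258.7]]
0.15 [[320.0, 245.2], [339.7, 260.1]]
```

The pawl is near angle 0, at the bottom of the tooth gap. I'll continue leaning in small steps.

Call:
drive_tool(
  steps=[
    [1,-0.5,-0.1,-0.2,0],
    [1,-0.4,-0.1,-0.2,0],
  ],
)

```text
clock: 23.28
position: [0.5038, 0.129, 0.2207]
ee_rot: [1.987, 2.426, 0.014]
force: [16.1, 3.8, -2.5]
width: 0.279
gripper_force: 25.0
```

```bash
python3 ft.py
```

```text
th 114.42499438671084 r 109.25023963926917 Ft 14.008636762274746 Fr -9.138671532471928 23.2833
```

Call:
drive_tool(
  steps=[
    [1,-0.5,-0.1,-0.2,0],
    [1,0,0,0,0],
  ],
)

```text
clock: 23.45
position: [0.5035, 0.1289, 0.2206]
ee_rot: [1.987, 2.426, 0.015]
force: [16.9, 4.0, -3.4]
width: 0.283
gripper_force: 25.0
```

```bash
python3 ft.py
```

```text
th 114.61214939375584 r 109.2792664840055 Ft 14.38453494928087 Fr -10.363425099915517 23.45
```

Call:
drive_tool(
  steps=[
    [1,-0.5,-0.1,-0.2,0],
    [1,-0.5,-0.1,-0.2,0],
  ],
)

```text
clock: 23.62
position: [0.503, 0.1288, 0.2203]
ee_rot: [1.987, 2.425, 0.016]
force: [19.1, 3.4, -3.6]
width: 0.279
gripper_force: 25.0
```

```bash
python3 ft.py
```

```text
th 114.90946701358207 r 109.28600209314462 Ft 16.114931393813105 Fr -11.426388493005717 23.6167
```

Call:
drive_tool(
  steps=[
    [1,-0.5,-0.1,-0.3,0],
    [1,0,0,0,0],
  ],
)

```text
clock: 23.78
position: [0.5027, 0.1287, 0.2202]
ee_rot: [1.987, 2.425, 0.017]
force: [18.6, 2.9, -2.9]
width: 0.278
gripper_force: 25.0
```

```bash
python3 ft.py
```

```text
th 115.06875572238962 r 109.27026540564866 Ft 15.824587039938741 Fr -10.623224325180844 23.7833
```

Call:
drive_tool(
  steps=[
    [1,-0.5,-0.1,-0.3,0],
    [1,-0.3,-0.1,-0.2,0],
  ],
)

```text
clock: 23.95
position: [0.5023, 0.1286, 0.2199]
ee_rot: [1.987, 2.425, 0.018]
force: [20.4, 3.9, -0.8]
width: 0.278
gripper_force: 25.0
```

```bash
python3 ft.py
```

```text
th 115.29476124243732 r 109.21932911884477 Ft 18.395583707880732 Fr -9.595409019782492 23.95
```

Call:
drive_tool(
  steps=[
    [1,-0.2,0,-0.1,0],
    [1,0,0,0,0],
  ],
)

```text
clock: 24.12
position: [0.5022, 0.1286, 0.2199]
ee_rot: [1.987, 2.425, 0.018]
force: [19.2, 3.9, -1.7]
width: 0.281
gripper_force: 25.0
```

```bash
python3 ft.py
```

```text
th 115.35775238281435 r 109.22723777114692 Ft 16.978574903197966 Fr -9.968242408467637 24.1167
```

Call:
drive_tool(
  steps=[
    [1,-0.4,-0.1,-0.2,0],
    [1,0,0,0,0],
  ],
)

```text
clock: 24.28
position: [0.502, 0.1286, 0.2198]
ee_rot: [1.987, 2.424, 0.019]
force: [20.8, 3.7, -0.9]
width: 0.28
gripper_force: 25.0
```

```bash
python3 ft.py; python3 - <<'E'
from cell import get_image
get_image("top")
E
python3 ft.py
```

```text
th 115.48040974345523 r 109.23025414335272 Ft 18.700775399099072 Fr -9.938976753459741 24.2833
th 115.48922204901025 r 109.21355613421696 Ft 19.23280516497229 Fr -9.84830863163322 24.3333
```

The lean holds at a steady 19 N or so. I'll release and lift away.

Call:
drive_tool(
  steps=[
    [0,0,0,0,0],
    [0,0,0,0,0],
    [0,0,0,0,0],
    [0,0,0,0,0],
    [0,0,0,0,0],
    [0,0,0,20,0],
    [0,0,0,35,0],
    [0,0,0,35,0],
    [0,0,0,35,0],
    [0,-25,25,15,0],
    [0,-25,25,0,0],
    [0,-25,25,0,0],
    [0,-25,25,0,0],
    [0,0,30,0,0],
    [0,0,30,0,0],
    [0,0,30,0,0],
    [0,0,0,0,0],
  ],
)

```text
clock: 25.75
position: [0.3932, 0.3222, 0.357]
ee_rot: [-1.981, -2.435, -0.002]
force: [-1.8, -0.0, 0.1]
width: 1.001
gripper_force: 0.0
```

```bash
python3 look.py pics/c7.png; python3 - <<'E'
from h import *
from fit import W
p=np.load("p.npy"); d=get_image("top"); m=np.mean([get_image("top")["image"].astype(float) for _ in range(4)],0)
for v in range(262,280): print(v,*[int(m[v,u,0]-m[v,u,2]) for u in range(294,316)])
for ph in(-5,0,5): 
    a=np.radians(ph); print(ph,proj(d,W(p,[[-55-r*np.sin(a),0,90+r*np.cos(a)] for r in(33,24)])).round(1).tolist())
E
```

```text
winch xy -115.19266217323631 336.15586761992176 z 357.00997589541265 [-1.8 -0.   0.1] 25.75
262 17 20 19 19 19 20 21 20 19 21 21 20 19 19 20 19 21 21 21 20 20 19
263 20 20 19 20 20 21 18 21 20 21 20 21 22 22 24 26 31 33 26 22 23 17
264 19 22 22 20 19 19 22 23 22 24 25 30 38 47 53 59 65 62 39 23 22 19
265 20 21 23 23 23 26 32 40 44 51 55 65 76 88 92 97 98 90 51 25 22 20
266 30 35 43 46 50 59 67 75 83 86 89 93 103 106 107 107 112 98 62 31 21 20
267 51 71 81 88 94 96 95 97 99 101 102 102 103 109 108 112 110 99 67 34 21 21
268 74 97 106 105 107 108 103 106 109 122 123 116 108 106 103 108 109 100 71 36 22 19
269 69 100 109 107 106 108 106 114 130 141 137 135 124 108 104 105 106 104 79 39 22 19
270 60 95 109 108 108 110 116 128 139 149 142 139 131 115 108 105 108 108 89 46 24 21
271 55 93 108 105 104 110 121 137 141 143 149 139 132 125 111 107 108 107 96 61 31 19
272 51 89 105 107 109 108 114 129 141 146 147 146 135 123 109 109 109 110 103 76 38 20
273 46 79 102 109 108 108 115 128 141 140 135 133 127 118 111 107 105 100 94 74 37 19
274 37 71 100 111 108 110 112 120 127 128 124 116 105 98 92 88 80 72 63 46 28 21
275 30 64 98 111 108 107 104 103 100 96 89 80 72 60 50 44 39 33 29 24 22 21
276 25 54 87 95 93 85 83 73 60 50 42 38 31 26 23 21 19 21 19 21 23 23
277 21 40 62 62 54 46 43 37 29 22 21 18 20 21 22 21 24 22 23 23 22 23
278 21 26 33 29 22 20 19 17 17 17 21 22 23 23 23 23 23 24 24 23 24 23
279 18 17 18 18 18 18 16 18 17 20 22 24 24 23 24 24 24 24 23 23 23 22
-5 [[302.0, 269.8], [302.1, 269.9]]
0 [[302.3, 271.0], [302.3, 270.8]]
5 [[302.5, 272.1], [302.4, 271.6]]
```

View pics/c7.png

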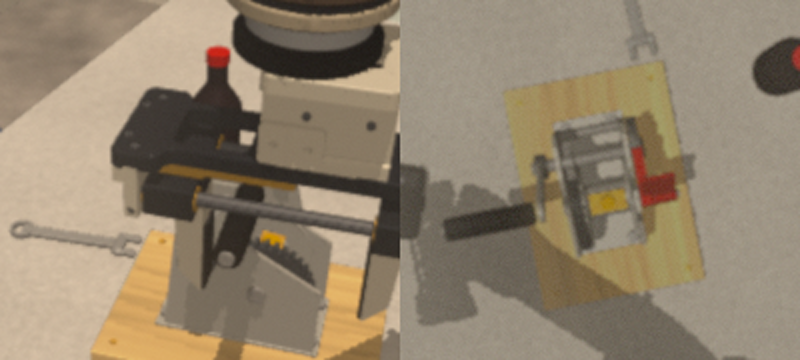

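The top view shows the bolt at (303.4,271.3), against a predicted 271.0 for vertical and centred on its plate. The pawl is in the teeth, the handle is at rest, and the bottle, spanner and mouse look unmoved. I'm handing in the job.

```bash
python3 -c "
from cell import arm
print(arm.sign_off())"
```

```text
the job is handed in; nothing more can be done
None
```

The job is handed in: the drum is unwound three teeth so the yellow bolt points straight up to within about 1–2°, the pawl is back in the teeth and held about 19 N at the handle, and the handle was let go and the things round the winch left alone, at about 26 s of the 72 s allowed.

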